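# Stack the parts trays and slide them into the rack

## Task

Set the empty parts tray gently on the loaded tray in the rack's lane so that its four corners drop inside the brackets and it sits flat, and let go of it. Then slide the two together along the lane, under the shelf, fully home against the stop, with the motor and servo still inside. Leave the other things on the bench where they are.

Things in the scene. Friction and masses are not known exactly. Their poses are not given: they have to be found in the camera images.
- upper_centre (a point): Centre, 22.5 mm above the underside, of the EMPTY grey plastic stacking tray, alone on the table at the right (-y). Body 170 (own x) x 140 (own y) x 45 mm to the rim, walls and floor 4 mm. A solid 12 mm thick divider runs along x through the middle, top 44 mm up: pinch it across own y from above; 60 mm of free compartment on either side. z up.
- upper_tray: The same empty tray, 0.25 to 0.42 kg; origin at the centre of its underside. L-shaped brackets stand outside its four corners, 30 to 66 mm above the underside, the tops flared outward; they reach 100 mm from the centre along x, 85 mm along y and cover only 26 mm from each corner: the middle of each end wall is bare.
- lower_centre (a point): Centre, 22.5 mm above the underside, of the LOADED tray: same shape, size and axes as the empty one, but with a motor and a servo in its compartments. It stands in the rack's lane, in front of the shelf, own x along the lane. A tray stacked on it rests on its rim, 45 mm higher, and the whole stack slides on the plywood with a push of about 3 to 10 N.
- lower_tray: The same loaded tray; origin at the centre of its underside. A stacked tray's body lies between its four brackets with 2 mm of play each way; the flares guide it in from about 7 mm off; half a turn makes no difference.
- dock: Plywood rack fixed to the table, origin on the table, own x along the lane towards the stop (roughly world +y). Base board 6 mm thick, x -250 to +200 mm, y +-107 mm. Two guide strips along the lane, tops at z 20 mm, inner faces at y +-74 mm. Stop bar across the lane's end: near face x +145 mm, top z 26 mm.
- dock_shelf (a point): Middle of the near edge of the rack's shelf, on its underside: rack x +60, z 130 mm. The shelf covers rack x +60 to +200, y +-108 mm, top z 142 mm, with a box and a bottle fixed on it up to z 200 mm, on posts at x +75 and +185, y +-101 mm. An interlocked stack is 117 mm tall above the table and passes under; at home its near 85 mm stays out in front.
- dock_home (a point): Where the loaded tray's centre (22.5 mm above its underside) lies when that tray is fully home against the stop: rack x +60, y 0, z 28.5 mm; axes as the rack's (x along the lane, towards the stop).
- motor: Black motor can, 38 mm across, 32 mm tall, standing loose in the loaded tray; origin under its centre.
- servo: Black servo, 40 x 20 mm, 32 mm tall, standing loose in the loaded tray; origin under its centre.
- glue: Bystander: white glue bottle, 48 mm across, 120 mm tall; origin at its underside.
- sander: Bystander: cork sanding block with a wooden grip, 110 x 60 mm, 42 mm tall; origin at its underside.
- tape: Bystander: cardboard-coloured tape ring lying flat, 90 mm across, 24 mm tall; origin at its underside.
- driver: Bystander: screwdriver lying flat on the table.
- cup: Bystander: white cup, 74 mm across, 85 mm tall; origin at its underside.
- scrap_box: Bystander: small cardboard box, 110 x 80 mm, 40 mm tall, with no corner brackets; origin at its underside.
Things that resemble listed ones, but are neither listed nor needed, are in the scene too. What is shaped like the upper_tray but green is not meant.

How it is judged (in metres and radians):
On the way, in this order (a step that is already met when the one before it is completed fails the run):
1. the empty tray sits interlocked on the loaded one, let go, still in front of the rack's home place (horizontal distance between upper_centre and lower_centre below 0.005 m and z of upper_centre in the frame of lower_centre between 0.0425 and 0.0475 m and angle between the x axis of upper_centre and the x axis of lower_centre, either way round below 0.06 rad and angle between upper_centre's own z axis and vertical below 0.04 rad and contact force between the fingers and upper_tray below 0.1 N and x of lower_centre in the frame of dock_home below -0.05 m), for 0.2 s.
2. the interlocked stack is home against the stop (horizontal distance between upper_centre and lower_centre below 0.005 m and z of upper_centre in the frame of lower_centre between 0.0425 and 0.0475 m and angle between the x axis of upper_centre and the x axis of lower_centre, either way round below 0.06 rad and angle between upper_centre's own z axis and vertical below 0.04 rad and x of lower_centre in the frame of dock_home between -0.008 and 0.006 m and y of lower_centre in the frame of dock_home between -0.01 and 0.01 m and z of lower_centre in the frame of dock_home between -0.004 and 0.004 m), for 0.2 s.
At the end, for the whole second after the job is handed in: Empty tray on the loaded one inside its brackets (centres within 5 mm sideways, 45 +-2.5 mm in height, long axes within 0.06 rad, tilt under 0.04 rad); loaded tray at its home point (8 mm short to 6 mm beyond, 10 mm sideways, 4 mm in height); both at rest (all of step 2 and linear speed of each of lower_tray, upper_tray below 0.01 m/s); the robot touches nothing.
It fails at once if the motor or servo comes out of the loaded tray (over 110 mm from its centre) (distance between any of motor, servo and lower_centre above 0.11 m).
It fails at once if the trays are banged together with over 60 N (contact force between upper_tray and lower_tray above 60 N).
It fails at once if another thing on the bench is moved by more than 40 mm (distance of any of glue, sander, tape, driver, cup, scrap_box from where it was at the start of the episode above 0.04 m).
It also fails if it takes over 64 s, if anything falls off the work surface, if the arm or the gripper's body presses on something with over 40 N, if the wrist force passes 120 N, or if a joint passes its speed limit or range.

## Robot

A 6-joint arm with a two-finger parallel gripper is mounted at the origin on the work surface. World frame = base frame: x ahead of the robot, y to its left, z up, the work surface at z = 0. Lengths are in mm, angles in rad, forces in N, time in s.
With the tool pointing down it reaches from about 350 to 975 mm from the base axis. Payload 7.1 kg.
Tool frame: the origin (TCP) lies between the finger pads; the fingertips stand 19 mm ahead of it and the grasp point (between the pads) is the TCP; z points along the fingers, y is the line along which they close (so a half turn about z gives the same grasp; the last joint's range is limited). The gripper opens to 88 mm and grips with 3 to 60 N. Pads are 20 mm wide; open, the fingers measure 115 mm over their backs; the gripper's body (75 mm by 178 mm) begins 61 mm behind the grasp point.
Start: joints at [1.256, 0.423, 1.63, -0, 1.089, -0.019], TCP at [182.159, 597.849, 241.675] pointing down, gripper open.
Joint ranges: [-3, 3], [-0.9, 2.11], [0.09, 2.58], [-1.31, 4.45], [0.11, 2.69], [-2.54, 2.54]. Speed limits (rad/s): [2.39, 2.39, 3.01, 3.14, 3.14, 3.14].

## Interface

Orientations are given as a rotation vector (axis times angle).
In Python, from workcell import ctrl gives the robot as it stands.
- The arm moves only by the tool arm_command, never from a script. Its argument "series" is a list of rows, each an object with "linear": the shift along the tool's x, y, z in m, a list of three; "turn": the turn about the tool's z in rad. A call has 1 to 10 rows; each row shifts and turns the commanded pose from where the row before left it, along the tool's axes as they then stand; what a row does not reach is not made up. A row lasts 1/10 s, in which the tool goes at most 50 mm and 8.59 degrees, less where a joint would pass 70% of its speed; a pose out of reach is approached as far as the arm can. A call with a gripper value outside its range is refused whole. "jaw" is the opening, from -1 (shut) to 1 (fully open), set as the call begins (left out, the last holds). The fingers move at their own pace and stop on an object; the grip force is fixed at half the most. Time passes only in rows, so rows that do not move let the fingers close. It gives the time, the measured TCP pose, the force, the opening and the grip force at its end, in the units of the state.
- ctrl.get_obs(): the state, without advancing time (a new reading comes with each control period).
- ctrl.get_image(name): name is "scene" or "top"; returns a dict with "frame" (420x560x3 uint8, blue, green, red), "fx", "fy", "cx", "cy" (pixels), "rvec" (rotation vector, rad) and "tvec" (3), from world to camera coordinates, as OpenCV has them. Camera axes: x right, y down, z forward; pixel columns grow to the right and rows downward; lengths in mm; the calibration is good to about 2 mm. A picture is of the moment at which its call begins. There is no depth.
- ctrl.close_job(): hands the job in; it is judged then, once.
The state is a dict: "t": time; "qpos": joint angles; "qvel": joint speeds; "joint_torque": joint torques, N m; "ee_pos": TCP position; "orientation": TCP orientation; "ft_force": force on the tool from outside, world axes, zero at the start; "moment": the same for the moment, N m; "width": finger opening in mm; "grasp_force": force on a finger pad.
Only numpy, scipy, OpenCV 4.12 (cv2) and the standard library are available. Lean on these libraries where they do the work, as an engineer would, in place of code of your own. Each camera call takes 0.05 s, during which the arm holds its last target. There are 200 camera calls.

## Working session

There is one attempt and no reset: what is moved stays moved. The work goes in short steps, Python scripts to look and compute and a tool call to move; the robot and the scene stay as the last step left them, time stands still between calls to the robot, and variables do not carry over. Pictures are saved under pics/ and viewed, at most 10 in all, crops included, and the job is handed in when it is done.

Besides the shell and the picture viewer there is one more tool, called after "Request:" as a command line: name --argument value ..., lists and objects as JSON in quotes. arm_command: Moves the arm, as the interface text tells. Its arguments: {"type":"object","properties":{"series":{"type":"array"},"jaw":{"type":"number"}},"required":["series"]}

```bash
mkdir -p pics; python3 - <<'E'
from workcell import ctrl
import cv2,numpy as np,pickle
for n in("scene","top"):
    d=ctrl.get_image(n);cv2.imwrite(f"pics/{n}0.png",d["frame"]);pickle.dump(d,open(f"{n}0.pkl","wb"))
    R=cv2.Rodrigues(np.array(d["rvec"],float))[0];print(n,d["fx"],d["cx"],d["cy"],-R.T@np.array(d["tvec"]).ravel())
o=ctrl.get_obs();print(o)
E
```

```text
scene 470.1874656979141 280.7710703554629 213.10745516638448 [1083.88728507  831.89107986  951.01764932]
top 431.42917282972746 287.1475748297647 212.73058474903436 [ 323.54184947   23.67232567 1507.89650624]
{'t': 0.1, 'qpos': array([ 1.25599681e+00,  4.23739745e-01,  1.63059061e+00, -1.67696579e-05,
        1.08858139e+00, -1.89972554e-02]), 'qvel': array([ 0.0010461 , -0.00123117, -0.0030257 ,  0.00212917,  0.00284365,
       -0.00037069]), 'joint_torque': array([ 5.51922240e-04, -5.45612025e+01, -2.74323374e+01,  6.46152114e-02,
        1.87071628e-02, -2.01628274e-05]), 'ee_pos': array([182.02761859, 597.42488544, 241.00383619]), 'orientation': array([-4.62910628e-01, -3.10709336e+00,  2.04697936e-03]), 'ft_force': array([ 0.34432557, -0.21312585, -0.7261815 ]), 'moment': array([-0.00756497, -0.00605744,  0.07539185]), 'grasp_force': 0.0, 'width': 87.93194075151985}
```

View pics/scene0.png

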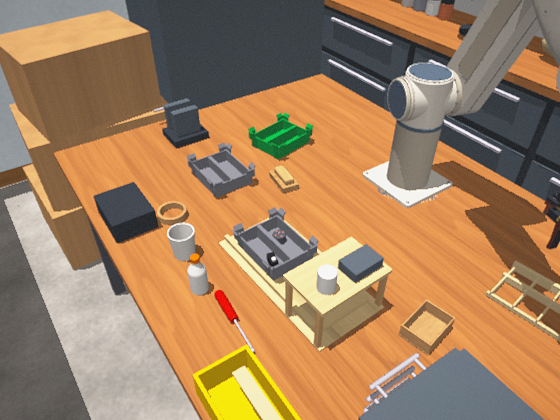

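View pics/top0.png

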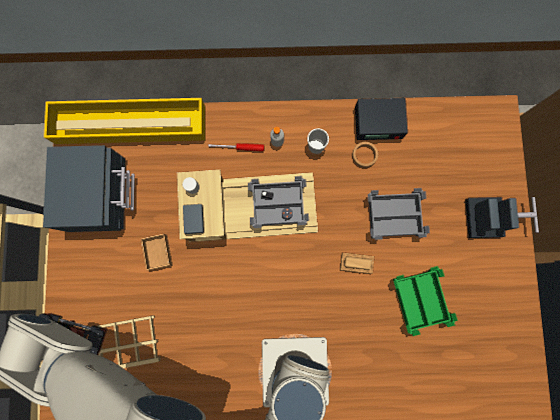

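Candidates: the grey tray at top (397,216), the green one at (424,300) (excluded by its colour), the loaded grey tray in the rack at (278,204), and the cardboard boxes without brackets. The grey one at (397,216) is alone on the table to the right, so I'll confirm it in a crop.

```bash
cat > h.py <<'E'
import cv2,numpy as np,pickle
def load(n):return pickle.load(open(n,"rb"))
def plane(d,uv,z):
    K=np.array([[d["fx"],0,d["cx"]],[0,d["fy"],d["cy"]],[0,0,1]]);R=cv2.Rodrigues(np.array(d["rvec"],float))[0]
    c=-R.T@np.array(d["tvec"],float).ravel();uv=np.asarray(uv,float).reshape(-1,2)
    r=(R.T@np.linalg.inv(K)@np.c_[uv,np.ones(len(uv))].T).T
    return (c+r*((z-c[2])/r[:,2])[:,None])[:,:2]
def proj(d,p):
    K=np.array([[d["fx"],0,d["cx"]],[0,d["fy"],d["cy"]],[0,0,1]])
    return cv2.projectPoints(np.asarray(p,float).reshape(-1,3),np.array(d["rvec"],float),np.array(d["tvec"],float),K,None)[0].reshape(-1,2)
def grey(f,x0,y0,x1,y1):
    h=cv2.cvtColor(f,cv2.COLOR_BGR2HSV);m=((h[...,1]<90)).astype(np.uint8)
    o=np.zeros_like(m);o[y0:y1,x0:x1]=m[y0:y1,x0:x1];return o
def hull(m):
    n,l,s,_=cv2.connectedComponentsWithStats(m);i=1+np.argmax(s[1:,4]);yx=np.argwhere(l==i)
    return cv2.convexHull(yx[:,::-1].astype(np.float32)).reshape(-1,2)
def rect(d,m,z):
    return cv2.minAreaRect(plane(d,hull(m),z).astype(np.float32))
E
python3 - <<'E'
from h import *
d=load("top0.pkl");f=d["frame"]
U=(358,182,435,248);L=(243,172,314,234)
for b,z in((U,66),(L,72)):
    m=grey(f,*b);print(rect(d,m,z),hull(m).mean(0))
a=[cv2.resize(f[b[1]-6:b[1]+69,b[0]-6:b[0]+79],None,fx=4.5,fy=4.5,interpolation=2) for b in(U,L)]
cv2.imwrite("pics/c1.png",np.hstack(a))
E
```

```text
((515.4673461914062, -364.6333923339844), (167.96633911132812, 199.4886016845703), 1.2953704595565796) [396.06668 218.06667]
((566.7509155273438, 41.677093505859375), (171.2689208984375, 200.7677001953125), 1.530991792678833) [280.2 203. ]
```

View pics/c1.png

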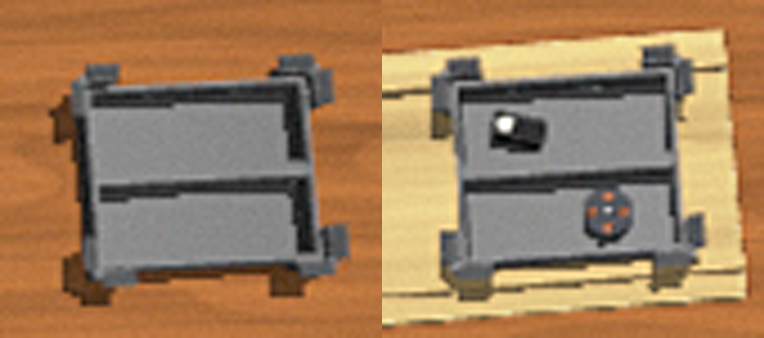

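The left panel is the empty grey tray, with its divider running from (100,185) to (305,165) and brackets at all four corners. The right panel is the loaded tray, with the servo at (515,130) and the motor at (607,213). Next I'll check centre and yaw using the rim corners and divider edges.

```bash
python3 - <<'E'
from h import *
d=load("top0.pkl")
f=d["frame"]
A=lambda P:np.array(P)/4.5+[352,176]-0.4
B=lambda P:(np.array(P)-[382.5,0])/4.5+[237,166]-0.4
def show(n,uv,z):
    p=plane(d,uv,z);v=np.diff(p,axis=0);print(n,p.round(1).tolist(),np.degrees(np.arctan2(v[:,1],v[:,0])).round(1))
show("Udiv",A([(305,167),(98,186)]),44)
show("Urim TL,TR,BR,BL",A([(80,87),(305,80),(320,262),(92,278)]),45)
show("Ldiv",B([(672,167),(462,184)]),50)
show("Lrim",B([(457,80),(675,68),(680,255),(460,272)]),51)
show("boardend",B([(722,30),(745,296)]),6)
# long board edges / shelf edges via LSD on scene-level
g=cv2.cvtColor(f,cv2.COLOR_BGR2GRAY)
ls=cv2.createLineSegmentDetector().detect(g)[0].reshape(-1,4)
for l in ls:
    if np.hypot(l[2]-l[0],l[3]-l[1])>22 and 170<l[0]<440 and 160<l[1]<250:
        p=plane(d,l.reshape(2,2),45);v=p[1]-p[0];a=np.degrees(np.arctan2(v[1],v[0]))%180
        print(l.round(1),p.mean(0).round(0),round(a,1),round(np.hypot(*v)))
E
```

```text
Udiv [[518.3, -444.1], [507.8, -285.3]] [93.8]
Urim TL,TR,BR,BL [[584.5, -275.4], [585.5, -448.5], [445.4, -450.1], [437.7, -276.7]] [ -89.7 -179.3   92.5]
Ldiv [[562.5, -38.4], [553.5, 121.5]] [93.2]
Lrim [[634.0, 124.0], [639.1, -43.0], [494.9, -42.3], [486.2, 124.0]] [-88.2 179.7  93. ]
boardend [[678.6, -83.3], [466.8, -93.8]] [-177.1]
[202.7 205.6 204.1 231.9] [517. 296.] 3.0 91
[294.4 223.8 260.6 225.9] [489.  44.] 92.1 115
[222.6 233.2 219.5 169.4] [576. 236.] 2.5 222
[254.4 184.1 298.1 181.5] [635.  45.] 92.0 151
[223.1 190.6 226.3 244.4] [520. 223.] 3.0 186
[199.7 238.2 222.  235.3] [454. 271.] 96.0 76
[183.3 231.9 182.  205.6] [518. 367.] 3.3 91
[301.8 189.3 302.6 213.1] [569. -43.] 0.0 83
[370.7 201.9 372.7 227. ] [ 517. -280.] 1.6 87
[310.7 171.9 224.4 178.6] [663.  74.] 93.1 300
[255.6 205.2 300.7 202.3] [562.  40.] 92.3 155
[413.2 198.  371.9 199.7] [ 569. -355.] 90.9 143
[298.2 186.3 254.4 188.4] [619.  45.] 91.3 151
[373.1 216.6 419.4 214.4] [ 511. -364.] 91.3 159
[316.6 223.3 312.1 172. ] [581. -85.] 2.9 180
[300.6 206.1 255.7 208.9] [549.  40.] 92.1 154
[374.3 196.1
[... 520 characters left out ...]
6.6 188.1 248.9] [417. 288.] 92.3 119
[201.2 229.4 200.  205.6] [521. 305.] 3.0 82
[421.9 202.9 450.7 201.3] [ 554. -505.] 91.6 100
[228.1 243.7 253.1 242.9] [429. 170.] 90.4 85
[339.4 188.2 315.6 189. ] [ 610. -132.] 90.5 82
[325.6 200.2 361.9 197.9] [ 572. -186.] 92.1 125
[426.9 174.4 449.4 173.7] [ 652. -518.] 90.5 78
[360.6 201.4 333.1 202.3] [ 562. -197.] 90.5 95
[404.4 184.4 374.4 184.4] [ 620. -347.] 88.5 104
[378.1 176.7 424.3 173.7] [ 651. -390.] 92.3 162
[329.4 239.7 363.1 239.9] [ 432. -189.] 88.3 115
[298.1 161.3 270.6 161.6] [710.  15.] 89.1 96
[268.1 249.4 291.9 249.4] [405.  37.] 88.5 80
[207.6 231.8 205.8 205.6] [516. 285.] 3.8 91
[266.9 172.1 294.4 170.3] [676.  28.] 92.4 96
```

The empty tray is at about (515,-364) with its x axis at 91.5°. The loaded tray is at about (566,41), yaw about 92.2°, with the lane at 92.9°. I'll turn the tool first.

Request:
arm_command --series '[{"linear": [0,0,0],"turn": 0.139},{"linear": [0,0,0],"turn": 0.139},{"linear": [0,0,0],"turn": 0.139},{"linear": [0,0,0],"turn": 0.139},{"linear": [0,0,0],"turn": 0.139},{"linear": [0,0,0],"turn": 0.139},{"linear": [0,0,0],"turn": 0.139},{"linear": [0,0,0],"turn": 0.139},{"linear": [0,0,0],"turn": 0.138},{"linear": [0,0,0],"turn": 0}]' --jaw 1

```text
t: 1.1
ee_pos: [182.1, 597.6, 241.3]
orientation: [2.195, 2.247, -0.001]
ft_force: [0.3, -0.5, -0.6]
width: 87.9
grasp_force: 0.0
```

```bash
cat > go.py <<'E'
import sys,numpy as np
from scipy.spatial.transform import Rotation as R
from workcell import ctrl
o=ctrl.get_obs();p=np.array(o["ee_pos"]);r=R.from_rotvec(o["orientation"]).as_matrix()
print("t",o["t"],"tcp",p.round(1),"yaw of tool y",np.degrees(np.arctan2(r[1,1],r[0,1])).round(2),"w",round(o["width"],1),"g",round(o["grasp_force"],1),"F",np.round(o["ft_force"],1))
print("rmat",r.round(3).tolist())
for a in sys.argv[1:]:
    t=np.array([float(v) for v in a.split(",")]);print(a,"tool shift mm",(r.T@(t-p)).round(1))
E
python3 go.py 515,-364,241
```

```text
t 1.1 tcp [182.1 597.6 241.3] yaw of tool y 1.36 w 87.9 g 0.0 F [ 0.3 -0.5 -0.6]
rmat [[-0.024, 1.0, -0.0], [1.0, 0.024, -0.001], [-0.001, -0.0, -1.0]]
515,-364,241 tool shift mm [-969.2  309.9    1. ]
```

Request:
arm_command --series '[{"linear": [-0.044,0.018,0],"turn": 0},{"linear": [-0.044,0.018,0],"turn": 0},{"linear": [-0.044,0.018,0],"turn": 0},{"linear": [-0.044,0.018,0],"turn": 0},{"linear": [-0.044,0.018,0],"turn": 0},{"linear": [-0.044,0.018,0],"turn": 0},{"linear": [-0.044,0.018,0],"turn": 0},{"linear": [-0.044,0.018,0],"turn": 0},{"linear": [-0.044,0.018,0],"turn": 0},{"linear": [-0.044,0.018,0],"turn": 0}]'

```text
t: 2.1
ee_pos: [373.5, 160.7, 241.8]
orientation: [2.188, 2.254, 0.001]
ft_force: [1.6, 1.0, 0.9]
width: 88.0
grasp_force: 0.0
```

Request:
arm_command --series '[{"linear": [-0.044,0.011,0],"turn": 0},{"linear": [-0.044,0.011,0],"turn": 0},{"linear": [-0.044,0.011,0],"turn": 0},{"linear": [-0.044,0.011,0],"turn": 0},{"linear": [-0.044,0.011,0],"turn": 0},{"linear": [-0.044,0.011,0],"turn": 0},{"linear": [-0.044,0.011,0],"turn": 0},{"linear": [-0.044,0.011,0],"turn": 0},{"linear": [-0.044,0.011,0],"turn": 0},{"linear": [-0.044,0.011,0],"turn": 0}]'

```text
t: 3.1
ee_pos: [494.1, -276.6, 241.5]
orientation: [-2.189, -2.253, -0.0]
ft_force: [1.1, 0.1, -0.0]
width: 87.7
grasp_force: 0.0
```

Request:
arm_command --series '[{"linear": [-0.04,0.008,0.01],"turn": 0},{"linear": [-0.035,0.007,0.01],"turn": 0},{"linear": [0,0,0.01],"turn": 0},{"linear": [0,0,0],"turn": 0}]'

```text
t: 3.5
ee_pos: [509.6, -348.8, 209.5]
orientation: [-2.189, -2.247, 0.001]
ft_force: [0.1, 0.1, 0.4]
width: 88.2
grasp_force: 0.0
```

```bash
python3 go.py 515,-364,100 515,-364,31; python3 - <<'E'
from workcell import ctrl
from h import *
s=ctrl.get_image("scene");t=ctrl.get_image("top")
pickle.dump(s,open("scene1.pkl","wb"));pickle.dump(t,open("top1.pkl","wb"))
a=cv2.resize(s["frame"][60:210,150:320],None,fx=4,fy=4,interpolation=2)
cv2.imwrite("pics/s1.png",a)
E
```

```text
t 3.5 tcp [ 509.6 -348.8  209.5] yaw of tool y 1.5 w 88.2 g 0.0 F [0.1 0.1 0.4]
rmat [[-0.026, 1.0, -0.003], [1.0, 0.026, 0.003], [0.003, -0.003, -1.0]]
515,-364,100 tool shift mm [-15.6   5.3 109.5]
515,-364,31 tool shift mm [-15.8   5.5 178.5]
```

View pics/s1.png

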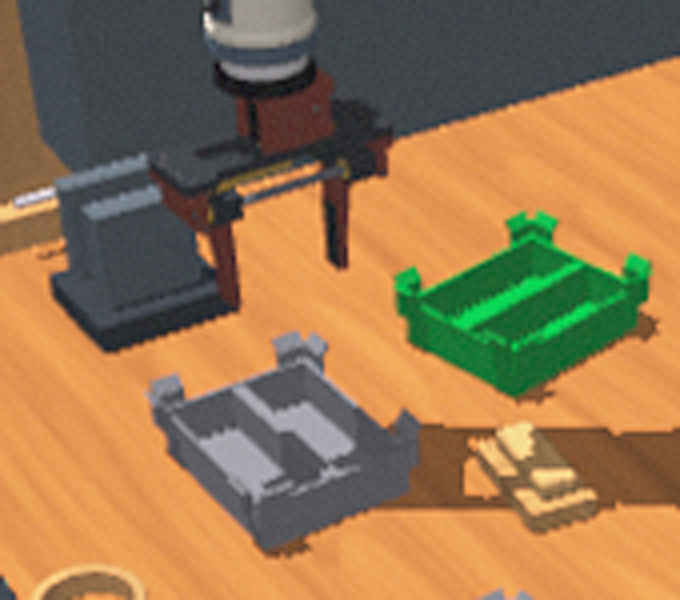

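The crop shows the empty grey tray below the gripper, with its divider running from (243,390) to about (340,485). The green tray and sander are well clear. One check against this view:

```bash
python3 - <<'E'
from h import *
d=load("scene1.pkl")
q=lambda P:np.array(P,float)/4+[150,60]-.4
print(plane(d,q([(243,390),(340,485)]),44))
p=[(517.1,-449,45),(512.9,-279,45),(515,-364,45),(585+2,-281,45),(443+4,-447,45)]
print((proj(d,p)-[150,60])*4+1.6)
# corner body: near (front,+x,+y)=bottom corner in crop ~ (265,540) at z~0 ; rim at (255,495)?
print(plane(d,q([(265,545)]),0))
E
```

```text
[[ 518.49612899 -435.07394579]
 [ 517.54845921 -268.14400013]]
[[236.87450066 381.13540263]
 [338.25547439 475.52582237]
 [285.87937345 426.76122709]
 [256.1359815  504.84434744]
 [308.69511882 357.83122418]]
[[ 581.81888535 -283.97631969]]
```

Request:
arm_command --series '[{"linear": [-0.008,0.003,0.02],"turn": 0},{"linear": [-0.007,0.003,0.03],"turn": 0},{"linear": [0,0,0.03],"turn": 0},{"linear": [0,0,0.03],"turn": 0},{"linear": [0,0,0.028],"turn": 0},{"linear": [0,0,0.02],"turn": 0},{"linear": [0,0,0.012],"turn": 0},{"linear": [0,0,0.007],"turn": 0},{"linear": [0,0,0],"turn": 0},{"linear": [0,0,0],"turn": 0}]'

```text
t: 4.6
ee_pos: [518.0, -364.3, 35.7]
orientation: [2.192, 2.248, 0.0]
ft_force: [0.4, -0.4, 0.0]
width: 88.1
grasp_force: 0.0
```

Request:
arm_command --series '[{"linear": [0,0,0],"turn": 0},{"linear": [0,0,0],"turn": 0},{"linear": [0,0,0],"turn": 0},{"linear": [0,0,0],"turn": 0},{"linear": [0,0,0],"turn": 0},{"linear": [0,0,0],"turn": 0},{"linear": [0,0,0],"turn": 0},{"linear": [0,0,0],"turn": 0},{"linear": [0,0,0],"turn": 0},{"linear": [0,0,0],"turn": 0}]' --jaw -1

```text
t: 5.6
ee_pos: [516.9, -364.0, 34.6]
orientation: [-2.193, -2.249, 0.001]
ft_force: [1.8, -0.6, -1.3]
width: 11.7
grasp_force: 30.1
```

```bash
python3 go.py
```

```text
t 5.6 tcp [ 516.9 -364.    34.6] yaw of tool y 1.44 w 11.7 g 30.1 F [ 1.8 -0.6 -1.3]
rmat [[-0.025, 1.0, -0.001], [1.0, 0.025, 0.0], [0.0, -0.001, -1.0]]
```

Divider gripped (width 11.7 mm, 30 N). Lifting and carrying towards the loaded tray.

Request:
arm_command --series '[{"linear": [0,0,-0.006],"turn": 0},{"linear": [0,0,-0.012],"turn": 0},{"linear": [0,0,-0.02],"turn": 0},{"linear": [0,0,-0.02],"turn": 0},{"linear": [0,0,-0.022],"turn": 0},{"linear": [0.01,0,-0.022],"turn": 0},{"linear": [0.02,0.003,-0.02],"turn": 0},{"linear": [0.028,0.004,-0.015],"turn": 0},{"linear": [0.03,0.004,-0.008],"turn": 0},{"linear": [0.03,0.004,0],"turn": 0}]'

```text
t: 6.6
ee_pos: [530.1, -245.1, 182.1]
orientation: [2.192, 2.246, 0.002]
ft_force: [0.1, 0.2, -3.2]
width: 12.0
grasp_force: 30.0
```

Request:
arm_command --series '[{"linear": [0.03,0.005,0],"turn": -0.004},{"linear": [0.03,0.005,0],"turn": -0.004},{"linear": [0.03,0.005,0],"turn": -0.003},{"linear": [0.03,0.005,0],"turn": -0.002},{"linear": [0.03,0.005,0],"turn": 0},{"linear": [0.03,0.005,0],"turn": 0},{"linear": [0.03,0.004,0],"turn": 0},{"linear": [0.025,0.003,0],"turn": 0},{"linear": [0.02,0.002,0],"turn": 0},{"linear": [0.015,0,0],"turn": 0}]'

```text
t: 7.6
ee_pos: [559.0, 26.8, 180.4]
orientation: [2.178, 2.264, 0.001]
ft_force: [0.0, 1.2, -3.9]
width: 11.8
grasp_force: 30.0
```

Request:
arm_command --series '[{"linear": [0.007,0,0],"turn": 0},{"linear": [0.003,0,0],"turn": 0},{"linear": [0,0,0],"turn": 0},{"linear": [0,0,0],"turn": 0},{"linear": [0,0,0],"turn": 0}]'

```text
t: 8.1
ee_pos: [558.6, 34.7, 179.7]
orientation: [2.18, 2.262, -0.0]
ft_force: [-0.2, -0.1, -3.1]
width: 12.0
grasp_force: 30.0
```

```bash
python3 go.py 566,41.5,180; python3 - <<'E'
from workcell import ctrl
from h import *
s=ctrl.get_image("scene");t=ctrl.get_image("top")
pickle.dump(s,open("scene2.pkl","wb"));pickle.dump(t,open("top2.pkl","wb"))
a=cv2.resize(s["frame"][120:290,190:360],None,fx=3.5,fy=3.5,interpolation=2)
b=cv2.resize(t["frame"][150:300,250:370],None,fx=1.6,fy=595/150,interpolation=2)
cv2.imwrite("pics/s2.png",np.hstack([a,b]))
E
```

```text
t 8.1 tcp [558.6  34.7 179.7] yaw of tool y 2.12 w 12.0 g 30.0 F [-0.2 -0.1 -3.1]
rmat [[-0.037, 0.999, -0.0], [0.999, 0.037, -0.0], [-0.0, -0.0, -1.0]]
566,41.5,180 tool shift mm [ 6.5  7.7 -0.3]
```

View pics/s2.png

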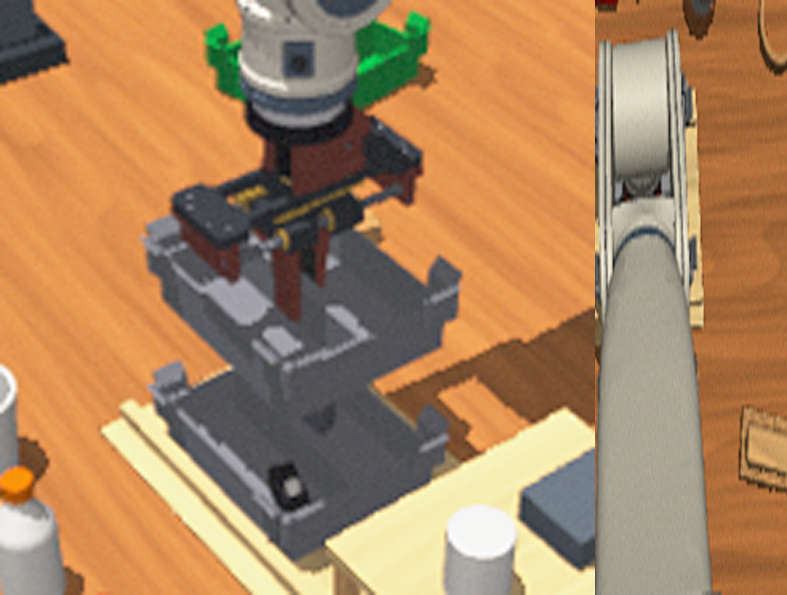

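The scene crop shows the held tray level above the loaded one. Its brackets are at (160,235) and (445,270), with the loaded tray's at (170,380) and (432,415). I'll enlarge these matching features for the relative offset.

```bash
python3 - <<'E'
from h import *
d=load("scene2.pkl")["frame"]
P=[(160,240),(445,275),(285,370),(170,385),(432,420),(290,535)]
T=[]
for x,y in P:
    u,v=int(x/3.5+190),int(y/3.5+120);print(u-16,v-16)
    T.append(cv2.resize(d[v-16:v+17,u-16:u+17],(264,264),interpolation=cv2.INTER_CUBIC))
cv2.imwrite("pics/b2.png",np.vstack([np.hstack(T[:3]),np.hstack(T[3:])]))
E
```

```text
219 172
301 182
255 209
222 214
297 224
256 256
```

View pics/b2.png

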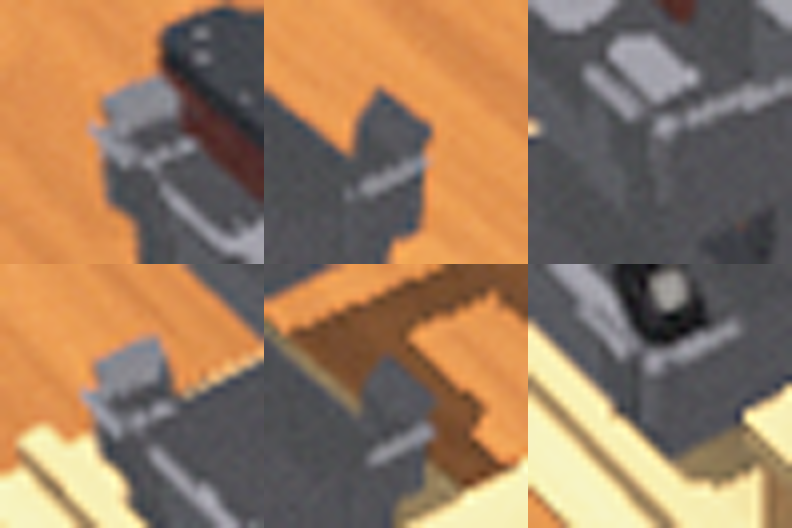

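```bash
python3 - <<'E'
from h import *
d=load("scene2.pkl")
o=np.array
U=[o([301,182])+o([114,90])/8,o([301,182])+o([166,130])/8,o([219,172])+o([93,127])/8,o([219,172])+o([104,96])/8,o([255,209])+o([132,127])/8]
L=[o([297,224])+o([124,91])/8,o([297,224])+o([168,140])/8,o([222,214])+o([85,127])/8,o([222,214])+o([97,92])/8,o([256,256])+o([124,101])/8]
a=plane(d,U,180-34.6+66);b=plane(d,L,72)
print(a.round(1).tolist());print(b.round(1).tolist());print((b-a).round(1),(b-a).mean(0))
E
```

```text
[[477.3, 96.0], [476.1, 121.5], [645.9, -44.2], [634.6, -56.8], [636.7, 135.2]]
[[482.8, 102.5], [485.1, 130.0], [653.2, -38.7], [640.7, -52.2], [643.5, 143.2]]
[[5.5 6.5]
 [9.  8.6]
 [7.3 5.5]
 [6.1 4.7]
 [6.8 7.9]] [6.92559793 6.64045822]
```

The offset from image features agrees with the model: (+7, +6.7) mm in world. Correcting and descending.

Request:
arm_command --series '[{"linear": [0.003,0.0035,0],"turn": 0},{"linear": [0.0033,0.0037,0.005],"turn": 0},{"linear": [0,0,0.01],"turn": 0},{"linear": [0,0,0.015],"turn": 0},{"linear": [0,0,0.015],"turn": 0},{"linear": [0,0,0.01],"turn": 0},{"linear": [0,0,0.005],"turn": 0},{"linear": [0,0,0.003],"turn": 0},{"linear": [0,0,0],"turn": 0},{"linear": [0,0,0],"turn": 0}]'

```text
t: 9.2
ee_pos: [565.9, 42.0, 117.1]
orientation: [2.178, 2.263, 0.001]
ft_force: [-0.4, -0.2, -2.9]
width: 12.1
grasp_force: 30.0
```

```bash
python3 go.py 565.7,41.3,88
```

```text
t 9.2 tcp [565.9  42.  117.1] yaw of tool y 2.18 w 12.1 g 30.0 F [-0.4 -0.2 -2.9]
rmat [[-0.038, 0.999, 0.001], [0.999, 0.038, 0.0], [0.0, 0.001, -1.0]]
565.7,41.3,88 tool shift mm [-0.7 -0.2 29.1]
```

Request:
arm_command --series '[{"linear": [0,0,0.003],"turn": 0},{"linear": [0,0,0.003],"turn": 0},{"linear": [0,0,0.003],"turn": 0},{"linear": [0,0,0.003],"turn": 0},{"linear": [0,0,0.002],"turn": 0},{"linear": [0,0,0.002],"turn": 0},{"linear": [0,0,0.002],"turn": 0},{"linear": [0,0,0.002],"turn": 0},{"linear": [0,0,0.001],"turn": 0},{"linear": [0,0,0],"turn": 0}]'

```text
t: 10.2
ee_pos: [565.4, 42.0, 95.5]
orientation: [-2.179, -2.263, 0.0]
ft_force: [0.7, 0.7, -3.1]
width: 11.8
grasp_force: 30.0
```

Request:
arm_command --series '[{"linear": [0,0,0.002],"turn": 0},{"linear": [0,0,0.002],"turn": 0},{"linear": [0,0,0.0015],"turn": 0},{"linear": [0,0,0.001],"turn": 0},{"linear": [0,0,0.001],"turn": 0},{"linear": [0,0,0],"turn": 0}]'

```text
t: 10.8
ee_pos: [565.4, 42.0, 88.0]
orientation: [-2.179, -2.263, 0.0]
ft_force: [-0.1, 0.4, -3.8]
width: 11.9
grasp_force: 30.0
```

Request:
arm_command --series '[{"linear": [0,0,0.001],"turn": 0},{"linear": [0,0,0.0005],"turn": 0},{"linear": [0,0,0.0005],"turn": 0},{"linear": [0,0,0],"turn": 0}]'

```text
t: 11.2
ee_pos: [565.5, 42.0, 86.1]
orientation: [-2.179, -2.263, 0.0]
ft_force: [-0.1, -0.1, -4.4]
width: 11.4
grasp_force: 30.0
```

Request:
arm_command --series '[{"linear": [0,0,0.0005],"turn": 0},{"linear": [0,0,0.0003],"turn": 0},{"linear": [0,0,0.0002],"turn": 0},{"linear": [0,0,0],"turn": 0}]'

```text
t: 11.6
ee_pos: [565.6, 42.0, 85.6]
orientation: [2.179, 2.263, 0.0]
ft_force: [-2.3, -1.0, 3.4]
width: 11.6
grasp_force: 30.0
```

The force went from -4.4 N to +3.4 N, so the tray is seated. Letting go, then rising.

Request:
arm_command --series '[{"linear": [0,0,0],"turn": 0},{"linear": [0,0,0],"turn": 0},{"linear": [0,0,0],"turn": 0},{"linear": [0,0,0],"turn": 0},{"linear": [0,0,0],"turn": 0},{"linear": [0,0,0],"turn": 0},{"linear": [0,0,0],"turn": 0}]' --jaw 0.7

```text
t: 12.3
ee_pos: [565.5, 42.0, 85.1]
orientation: [-2.179, -2.263, 0.0]
ft_force: [0.1, 0.5, -1.0]
width: 64.7
grasp_force: 0.0
```

Request:
arm_command --series '[{"linear": [0,0,-0.005],"turn": 0},{"linear": [0,0,-0.01],"turn": 0},{"linear": [0,0,-0.02],"turn": 0},{"linear": [0,0,-0.03],"turn": 0},{"linear": [0,0,-0.03],"turn": 0},{"linear": [-0.02,0,-0.02],"turn": 0},{"linear": [-0.03,0,0],"turn": 0},{"linear": [-0.03,0,0],"turn": 0},{"linear": [-0.03,0,0],"turn": 0},{"linear": [-0.02,0,0],"turn": 0}]'

```text
t: 13.3
ee_pos: [570.6, -89.7, 201.3]
orientation: [2.179, 2.262, 0.001]
ft_force: [0.5, -0.8, 0.7]
width: 74.2
grasp_force: 0.0
```

```bash
python3 go.py; python3 - <<'E'
from workcell import ctrl
from h import *
s=ctrl.get_image("scene");pickle.dump(s,open("scene3.pkl","wb"))
cv2.imwrite("pics/s3.png",cv2.resize(s["frame"][160:300,210:360],None,fx=4,fy=4,interpolation=2))
E
```

```text
t 13.3 tcp [570.6 -89.7 201.3] yaw of tool y 2.14 w 74.2 g 0.0 F [ 0.5 -0.8  0.7]
rmat [[-0.037, 0.999, 0.001], [0.999, 0.037, -0.0], [-0.001, 0.001, -1.0]]
```

View pics/s3.png

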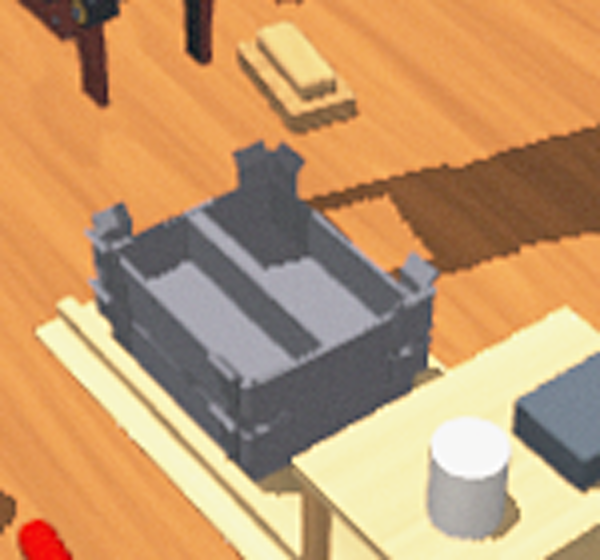

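The stack sits flat and interlocked, with the upper tray inside all four brackets. Next I'll close the fingers and go down behind the bare middle of the near end wall to push along the lane.

Request:
arm_command --series '[{"linear": [-0.005,0.002,0],"turn": -0.013},{"linear": [0,0,0.01],"turn": 0},{"linear": [0,0,0.02],"turn": 0},{"linear": [0,0,0.025],"turn": 0},{"linear": [0,0,0.025],"turn": 0},{"linear": [0,0,0.025],"turn": 0},{"linear": [0,0,0.018],"turn": 0},{"linear": [0,0,0.01],"turn": 0},{"linear": [0,0,0.004],"turn": 0},{"linear": [0,0,0],"turn": 0}]' --jaw -1

```text
t: 14.35
ee_pos: [572.6, -92.3, 63.0]
orientation: [-2.163, -2.278, 0.0]
ft_force: [0.4, 0.6, -0.5]
width: 0.7
grasp_force: 0.0
```

```bash
python3 go.py 570.9,-54,64 561.8,126,64
```

```text
t 14.35 tcp [572.6 -92.3  63. ] yaw of tool y 2.96 w 0.7 g 0.0 F [ 0.4  0.6 -0.5]
rmat [[-0.052, 0.999, -0.0], [0.999, 0.052, 0.0], [0.0, -0.0, -1.0]]
570.9,-54,64 tool shift mm [38.4  0.3 -1. ]
561.8,126,64 tool shift mm [218.6   0.5  -1. ]
```

Request:
arm_command --series '[{"linear": [0.01,0,0],"turn": 0},{"linear": [0.01,0,0],"turn": 0},{"linear": [0.005,0,0],"turn": 0},{"linear": [0.004,0,0],"turn": 0},{"linear": [0.004,0,0],"turn": 0},{"linear": [0.004,0,0],"turn": 0},{"linear": [0.004,0,0],"turn": 0},{"linear": [0.004,0,0],"turn": 0},{"linear": [0.004,0,0],"turn": 0},{"linear": [0.004,0,0],"turn": 0}]'

```text
t: 15.35
ee_pos: [570.4, -40.7, 63.3]
orientation: [2.163, 2.276, -0.001]
ft_force: [0.8, -6.0, -0.3]
width: 0.3
grasp_force: 3.2
```

Request:
arm_command --series '[{"linear": [0.004,0,0],"turn": 0},{"linear": [0.004,0,0],"turn": 0},{"linear": [0.004,0,0],"turn": 0},{"linear": [0.004,0,0],"turn": 0},{"linear": [0.004,0,0],"turn": 0},{"linear": [0.004,0,0],"turn": 0},{"linear": [0.004,0,0],"turn": 0},{"linear": [0.004,0,0],"turn": 0},{"linear": [0.004,0,0],"turn": 0},{"linear": [0.004,0,0],"turn": 0}]'

```text
t: 16.35
ee_pos: [568.2, -0.8, 63.3]
orientation: [2.163, 2.277, -0.001]
ft_force: [-0.1, -7.4, 0.6]
width: 0.6
grasp_force: 3.4
```

Request:
arm_command --series '[{"linear": [0.005,0,0],"turn": 0},{"linear": [0.005,0,0],"turn": 0},{"linear": [0.005,0,0],"turn": 0},{"linear": [0.005,0,0],"turn": 0},{"linear": [0.005,0,0],"turn": 0},{"linear": [0.005,0,0],"turn": 0},{"linear": [0.005,0,0],"turn": 0},{"linear": [0.005,0,0],"turn": 0},{"linear": [0.005,0,0],"turn": 0},{"linear": [0.005,0,0],"turn": 0}]'

```text
t: 17.35
ee_pos: [565.6, 49.1, 63.3]
orientation: [2.163, 2.277, -0.001]
ft_force: [1.3, -6.6, 1.1]
width: 0.2
grasp_force: 3.6
```

Request:
arm_command --series '[{"linear": [0.005,0,0],"turn": 0},{"linear": [0.005,0,0],"turn": 0},{"linear": [0.005,0,0],"turn": 0},{"linear": [0.005,0,0],"turn": 0},{"linear": [0.005,0,0],"turn": 0},{"linear": [0.005,0,0],"turn": 0},{"linear": [0.005,0,0],"turn": 0},{"linear": [0.005,0,0],"turn": 0},{"linear": [0.005,0,0],"turn": 0},{"linear": [0.005,0,0],"turn": 0}]'

```text
t: 18.35
ee_pos: [562.9, 98.9, 63.3]
orientation: [2.163, 2.277, -0.002]
ft_force: [0.3, -8.1, 2.2]
width: 0.3
grasp_force: 3.9
```

Request:
arm_command --series '[{"linear": [0.003,0,0],"turn": 0},{"linear": [0.003,0,0],"turn": 0},{"linear": [0.003,0,0],"turn": 0},{"linear": [0.002,0,0],"turn": 0},{"linear": [0.002,0,0],"turn": 0},{"linear": [0.002,0,0],"turn": 0}]'

```text
t: 18.95
ee_pos: [562.1, 113.8, 63.3]
orientation: [2.163, 2.277, -0.002]
ft_force: [1.9, -7.2, 2.1]
width: 0.5
grasp_force: 4.0
```

Request:
arm_command --series '[{"linear": [0.001,0,0],"turn": 0},{"linear": [0.001,0,0],"turn": 0},{"linear": [0.001,0,0],"turn": 0},{"linear": [0.001,0,0],"turn": 0},{"linear": [0.001,0,0],"turn": 0},{"linear": [0.001,0,0],"turn": 0}]'

```text
t: 19.55
ee_pos: [561.8, 119.7, 63.3]
orientation: [2.163, 2.277, -0.002]
ft_force: [0.4, -7.5, 3.1]
width: 0.4
grasp_force: 4.0
```

Request:
arm_command --series '[{"linear": [0.001,0,0],"turn": 0},{"linear": [0.001,0,0],"turn": 0},{"linear": [0.001,0,0],"turn": 0},{"linear": [0.001,0,0],"turn": 0}]'

```text
t: 19.95
ee_pos: [561.5, 123.6, 63.3]
orientation: [2.163, 2.277, -0.002]
ft_force: [1.6, -7.6, 3.1]
width: 0.3
grasp_force: 4.1
```

Request:
arm_command --series '[{"linear": [0.001,0,0],"turn": 0},{"linear": [0.001,0,0],"turn": 0},{"linear": [0.001,0,0],"turn": 0}]'

```text
t: 20.25
ee_pos: [561.1, 125.2, 63.3]
orientation: [2.161, 2.277, -0.005]
ft_force: [0.5, -21.0, 5.7]
width: 0.4
grasp_force: 10.5
```

The force jumped to 21 N at the expected place, so the stack is at the stop. Backing off and rising to look.

Request:
arm_command --series '[{"linear": [0.0005,0,0],"turn": 0},{"linear": [0,0,0],"turn": 0},{"linear": [-0.005,0,0],"turn": 0},{"linear": [-0.015,0,0],"turn": 0},{"linear": [-0.03,0,0],"turn": 0},{"linear": [-0.03,0,-0.01],"turn": 0},{"linear": [-0.03,0,-0.02],"turn": 0},{"linear": [-0.03,0,-0.02],"turn": 0},{"linear": [-0.03,0,-0.02],"turn": 0},{"linear": [0,0,0],"turn": 0}]'

```text
t: 21.25
ee_pos: [571.8, -44.8, 135.7]
orientation: [2.165, 2.271, 0.004]
ft_force: [-0.6, 0.3, -0.3]
width: 0.2
grasp_force: 0.0
```

```bash
python3 go.py; python3 - <<'E'
from workcell import ctrl
from h import *
s=ctrl.get_image("scene");t=ctrl.get_image("top")
pickle.dump(t,open("top4.pkl","wb"))
a=cv2.resize(s["frame"][200:360,220:400],None,fx=2.5,fy=2.5,interpolation=2)
b=cv2.resize(t["frame"][160:260,170:310],None,fx=2.5,fy=4,interpolation=2)
print(a.shape,b.shape)
cv2.imwrite("pics/s4.png",np.hstack([a,b]))
E
```

```text
t 21.25 tcp [571.8 -44.8 135.7] yaw of tool y 2.73 w 0.2 g 0.0 F [-0.6  0.3 -0.3]
rmat [[-0.048, 0.999, 0.005], [0.999, 0.048, -0.001], [-0.001, 0.005, -1.0]]
(400, 450, 3) (400, 350, 3)
```

View pics/s4.png

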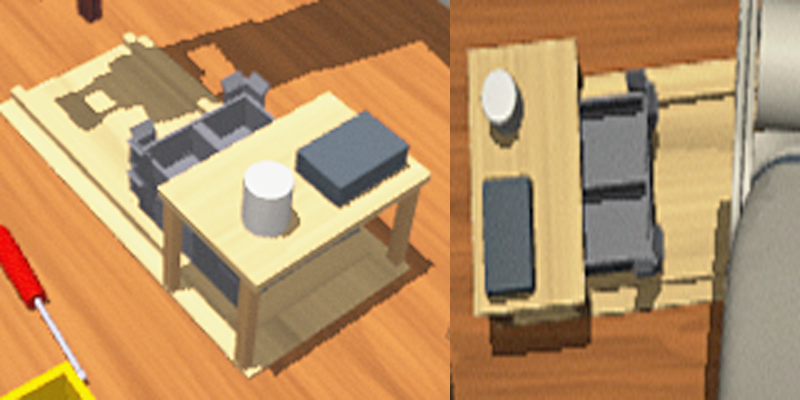

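The scene and top views show the stack under the shelf, upright, with the near end and its brackets out in front (near rim edge at top pixel about (250,207)). A quick numeric check, then hand in.

```bash
python3 - <<'E'
from h import *
d=load("top4.pkl")
q=lambda X,Y:((X-450)/2.5+170-.3,160+Y/4-.4)
print("near rim",plane(d,[q(652,100),q(650,180),q(655,260)],96))
print("shelf edge",plane(d,[q(577,40),q(583,310)],142))
E
```

```text
near rim [[620.43421297 129.81781044]
 [552.98118241 133.45512118]
 [486.17054356 127.83855203]]
shelf edge [[662.75978465 222.76214253]
 [443.37852837 216.24999026]]
```

```bash
python3 -c "
from workcell import ctrl
print(ctrl.close_job())"
```

```text
the job is handed in; nothing more can be done
None
```

I set the empty tray inside the loaded tray's brackets, let go, pushed the stack under the shelf until the force jumped at the stop, and handed the job in at about 21 s of robot time; the verdict was not shown, and I could not see the motor and servo once the trays were stacked.

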